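# Seat a knurled bayonet cap on its spring-loaded spigot and hold it home

### The arm

A 6-joint arm with a two-finger parallel gripper is mounted at the origin on the work surface. World frame = base frame: x ahead of the robot, y to its left, z up, the work surface at z = 0. Lengths are in m, angles in rad, forces in N, time in s.
With the tool pointing down it reaches from about 0.35 to 0.775 m from the base axis. Payload 5.5 kg.
Tool frame: the origin (TCP) lies between the finger pads; the fingertips stand 19 mm ahead of it and the grasp point (between the pads) is the TCP (env.tcp_to_tips is the distance from the TCP to the fingertips, in m); z points along the fingers, y is the direction in which the jaws open and shut (so a half turn about z gives the same grasp; the last joint's range is limited). The gripper opens to 85 mm and grips with 20 to 120 N. Pads are 22 mm wide; open, the fingers measure 114 mm over their backs; the gripper's body (76 mm by 85 mm) begins 54 mm behind the grasp point. The pads swing forward as they close: fully open they stand 13 mm farther back than shut.
Start: joints at [-1.398, 0.313, 0.046, 1.304, 0, 1.431], TCP at [0.177, -0.547, 0.25] pointing down, gripper open.
Joint ranges: [-2.76, 2.76], [-0.86, 1.69], [-1.03, 1.26], [-2.2, 2.34], [-1.47, 1.5], [-3.14, 3.14]. Speed limits (rad/s): [2.57, 2.57, 3.14, 3.14, 3.14, 3.14].

### API

Orientations are given as a unit quaternion [w, x, y, z].
In Python, from workcell import env, eyes, job gives the robot as it stands. The module is installed in compiled form; this text tells all that it offers.
- The arm moves only by the tool move_arm, never from a script. Its argument "commands" is a list of rows, each a list of 3 entries, a list of its own where there are three numbers: the shift along the world's x, y, z as a fraction of full scale, then the turn, a rotation vector about the world's x, y, z as a fraction of full scale, then the gripper command: -1 is shut, 1 is fully open, values between are in proportion. In form: [[[x, y, z], [wx, wy, wz], gripper], ...]. A call has 1 to 5 rows; each row shifts and turns the commanded pose from where the row before left it; what a row does not reach is not made up. Full scale, the value 1, is 0.04 m for a shift and 8 degrees for a turn. A row lasts 1/10 s, in which the tool goes at most 50 mm and 8.59 degrees, less where a joint would pass 70% of its speed; a pose out of reach is approached as far as the arm can. A call with a number of a shift or a turn outside -1 to 1 is refused whole. A call with a gripper value outside its range is refused whole. The fingers move at their own pace and stop on an object; "newtons" is the grip in N (left out, the last holds). Time passes only in rows, so rows that do not move let the fingers close. It gives the time, the measured TCP pose, the force and the opening at its end, in the units of the state.
- env.get_state(): the state, without advancing time (a new reading comes with each control period).
- eyes.read_camera(name): name is "scene" or "side" or "wrist"; returns a dict with "frame" (400x640x3 uint8, red, green, blue), "mtx" (3x3 intrinsics, pixels), "camera_from_world" (4x4, takes a point from world to camera coordinates); the wrist camera has in their place "mount" (4x4, takes a point from camera to tool coordinates, whose origin is the TCP and whose axes are the flange's). Camera axes: x right, y down, z forward; pixel columns grow to the right and rows downward; lengths in m; the calibration is good to about 2 mm. The wrist camera is an equidistant fisheye: a pixel r from the principal point sees the ray r / f radians off the axis. A picture is of the moment at which its call begins: read the wrist's pose just before it. There is no depth.
- job.hand_in(): hands the job in, once; it reports no verdict.
The state is a dict: "clock": time; "joint_pos": joint angles; "qvel": joint speeds; "tau": joint torques, N m; "tcp_pos": TCP position; "orientation": TCP orientation; "wrist_force": force on the tool from outside, world axes, zero at the start; "ft_torque": the same for the moment, N m; "finger_gap": finger opening in m.
Only numpy, scipy, OpenCV 4.12 (cv2) and the standard library are available. Lean on these libraries where they do the work, as an engineer would, in place of code of your own. Each camera call takes 0.05 s, during which the arm holds its last target.

### The job

Pick up the cap with the knurled grip, set it mouth down over the upright spigot of the blue spring fixture, and turn it until the keyways hidden in its bore drop over the spigot's three pins. Push it fully home against the spring, flush on the blue base, and finish while still holding it pushed home with the gripper, so that a colleague can put in the locking screw. Leave the other things on the bench alone.

Things in the scene. Friction and masses are not known exactly. Their poses are not given: they have to be found in the camera images.
- cap: Metal bayonet cap standing mouth down, 70 mm tall, about 0.3 kg. Origin: centre of its underside (mouth rim), z up. Lower 34 mm: smooth pale skirt 68 mm across. Above it a solid dark knurled grip, 46 mm across, from 34 to 70 mm above the origin, top closed. The skirt's bore is 34 mm across, 31 mm deep; its yaw at the start is random.
- cap_grip (a point): Point on the cap's axis, 56 mm above its underside, mid-height for gripping the knurled part.
- fixture: Round blue fixture base bolted to the bench, 110 mm across, 24 mm high, flat top, at any yaw; origin: centre of its underside, z up. From its middle rises a steel spigot 31 mm across. A cap is fully home when its rim stands on the blue top, underside 24 mm above the origin, 14 mm lower than when it rests on the pins.
- post_top (a point): Centre of the spigot's top face, 52 mm above the bench; the top edge has a 5 mm chamfer that guides the cap on (bore clearance 1.5 mm all round).
- spring_ring (a joint): Travel of the copper spring ring around the spigot, m: 0 up (top 6 mm above the blue base), 0.006 pressed level with the base by a cap that is home. It pushes up with 4.5 N at first, 10.5 N when home; the cap's weight takes about 3 N of that. It lifts a cap that is let go.
- cap_bore (a point): Centre of the bore's closed end, 31 mm above the rim. Three keyways at 120 degrees, 10 mm wide, run up the bore wall from the rim, out to 26 mm from the axis. They cannot be seen from outside and nothing marks them: find them by turning. A third of a turn (2.1 rad) either way, from anywhere, always passes one.
- pins (a point): Spigot axis at the top of its three brass pins, 38 mm above the bench. Pins 6 mm square, level, 120 degrees apart, reach 24 mm from the axis. A cap out of line rests on them, underside at 38 mm; turned into line (within about 0.1 rad) under 5 to 10 N of push it drops 8 mm on to the copper spring ring, underside at 30 mm, and must be pushed 6 mm more.
- wrench: Open-ended wrench lying in the steel tray at the right of the bench; a bystander
- chuck_key: T-shaped chuck key, 120 mm, lying in the steel tray; a bystander
- chip_brush: Brush lying near the far edge; a bystander
- driver: Screwdriver with an orange handle lying at the left; a bystander
- shaft: Stepped turned steel shaft 140 mm long, 36 mm thick, lying towards the far right; a bystander
- spacer: Smooth brass ring, 60 mm across, 20 mm high, open through, lying beyond the middle of the bench; a bystander
- oil: White bottle with a red cap, 60 mm across, 150 mm high, standing at the left; a bystander
Not all that is in view belongs to the job. Several things look just like the cap: the one meant starts nearest to the robot's base. Of the things that look like the fixture, the largest one is meant.

How it is judged:
On the way, in this order (a step that is already met when the one before it is completed fails the run):
1. the cap is lifted off the bench (height (world z) of cap above 0.03 m), for 0.1 s.
2. the cap sits over the spigot, its top inside the bore (horizontal distance between cap and fixture below 0.005 m and z of cap in the frame of fixture below 0.046 m).
At the end, for the whole second after the job is handed in: Cap underside within 2 mm of the blue base (keyways over the pins), axis within 4 mm of the spigot's, upright within 0.08 rad, spring ring pressed over 4 mm, cap at rest, and the fingers still holding the cap (over 2 N) through the last second (z of cap in the frame of fixture below 0.026 m and horizontal distance between cap and fixture below 0.004 m and angle between cap's own z axis and vertical below 0.08 rad and value of joint spring_ring above 0.004 m and contact force between the fingers and cap above 2 N and linear speed of cap below 0.02 m/s); the arm keeps its last pose, push and grip.
It fails at once if a bystander is moved more than 25 mm (distance of any of wrench, chuck_key, chip_brush, driver, shaft, spacer, oil from where it was at the start of the episode above 0.025 m).
It also fails if it takes over 72 s, if anything falls off the work surface, if the arm or the gripper's body presses on something with over 40 N, if the wrist force passes 120 N, or if a joint passes its speed limit or range.

## Working session

There is one attempt and no reset: what is moved stays moved. The work goes in short steps, Python scripts to look and compute and a tool call to move; the robot and the scene stay as the last step left them, time stands still between calls to the robot, and variables do not carry over. Pictures are saved under pics/ and viewed, and the job is handed in when it is done.

Besides the shell and the picture viewer there is one more tool, called after "Request:" as name(argument=value, ...) on one line, values as JSON. move_arm: Moves the arm, as the interface text tells. Its arguments: {"type":"object","properties":{"commands":{"type":"array","items":{"type":"array"}},"newtons":{"type":"number"}},"required":["commands"]}

```bash
mkdir -p pics; python3 - <<'E'
from workcell import env, eyes, job
import cv2, json, numpy as np
s=env.get_state(); print({k:np.round(v,4).tolist() for k,v in s.items()}, env.tcp_to_tips)
for n in ["scene","side","wrist"]:
    c=eyes.read_camera(n); cv2.imwrite(f"pics/{n}0.png",c["frame"][:,:,::-1])
    np.savez(f"pics/{n}0.npz",**c)
    print(n,{k:np.round(c[k],4).tolist() for k in c if k!="frame"})
E
```

```text
{'clock': 0.0, 'joint_pos': [-1.3976, 0.314, 0.045, 1.3036, -0.0, 1.4312], 'qvel': [0.0003, -0.0009, -0.0008, 0.0019, 0.0008, -0.0017], 'tau': [0.0003, -48.063, 29.8531, 0.0193, -0.0002, -0.0], 'tcp_pos': [0.1769, -0.5466, 0.2494], 'orientation': [-0.0009, 0.9878, 0.1558, -0.0], 'wrist_force': [0.614, 0.1185, 0.3767], 'ft_torque': [0.0595, -0.0126, 0.0099], 'finger_gap': 0.0855} 0.019
scene {'mtx': [[365.527, 0.0, 314.2015], [0.0, 365.527, 198.9524], [0.0, 0.0, 1.0]], 'camera_from_world': [[0.099, 0.9951, -0.0061, -0.025], [0.6842, -0.0725, -0.7257, -0.3207], [-0.7226, 0.0677, -0.688, 1.8338], [0.0, 0.0, 0.0, 1.0]]}
side {'mtx': [[437.4254, 0.0, 318.0274], [0.0, 437.4254, 191.0588], [0.0, 0.0, 1.0]], 'camera_from_world': [[-0.892, -0.4519, -0.0081, 0.4756], [-0.3373, 0.6775, -0.6536, 0.2776], [0.3008, -0.5803, -0.7568, 1.3592], [0.0, 0.0, 0.0, 1.0]]}
wrist {'mtx': [[309.7069, 0.0, 324.8514], [0.0, 309.7069, 202.9027], [0.0, 0.0, 1.0]], 'mount': [[0.0005, -0.9515, -0.3077, 0.0779], [1.0, 0.0003, 0.0009, -0.0001], [-0.0008, -0.3077, 0.9515, -0.1244], [0.0, 0.0, 0.0, 1.0]]}
```

View pics/scene0.png

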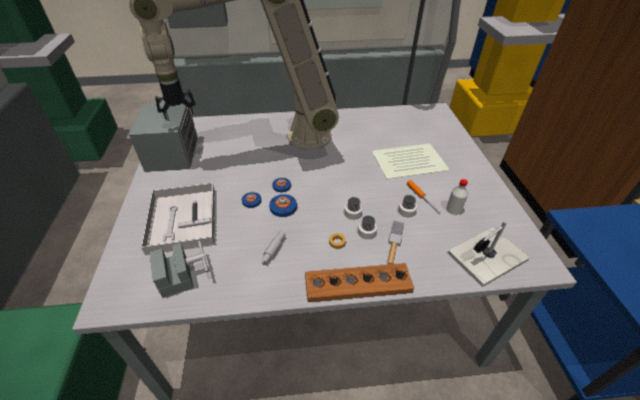

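View pics/side0.png

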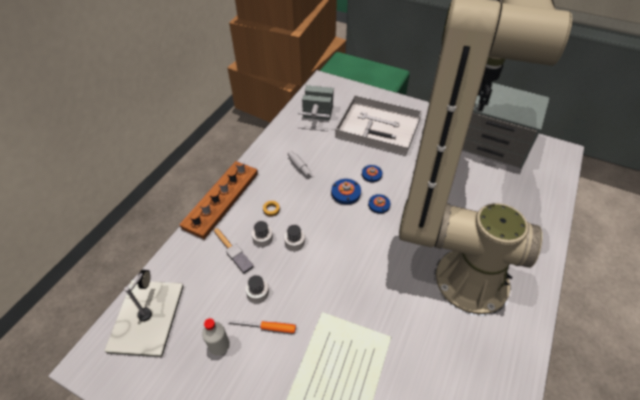

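View pics/wrist0.png

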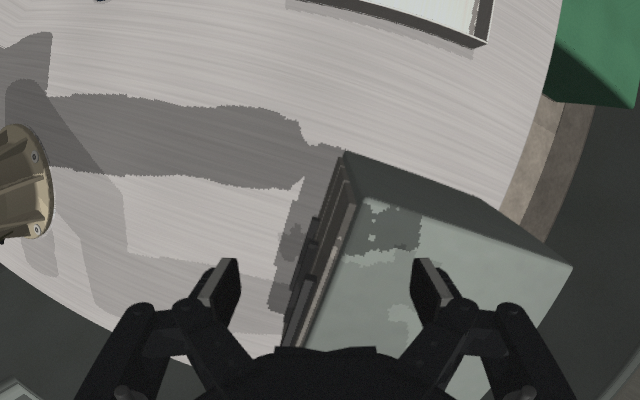

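The scene shows three caps at (353,207), (368,225) and (408,205). The big blue fixture is at (283,205), with two smaller ones next to it. Next I'll measure these by colour in both views.

```bash
cat > h.py <<'E'
import numpy as np, cv2
def ray(c,u,v):
    M=np.array(c["camera_from_world"]);K=np.array(c["mtx"]);R=M[:3,:3]
    o=-R.T@M[:3,3]; d=R.T@np.linalg.inv(K)@np.array([u,v,1.]); return o,d
def plane(c,u,v,z):
    o,d=ray(c,u,v); return (o+d*(z-o[2])/d[2])[:2]
def wray(c,u,v,pos,q):
    from scipy.spatial.transform import Rotation as Ro
    K=c["mtx"];f=K[0,0];x=u-K[0,2];y=v-K[1,2];r=np.hypot(x,y);th=r/f
    d=np.array([np.sin(th)*x/max(r,1e-9),np.sin(th)*y/max(r,1e-9),np.cos(th)])
    m=np.array(c["mount"]);R=Ro.from_quat([q[1],q[2],q[3],q[0]]).as_matrix()
    return pos+R@m[:3,3], R@m[:3,:3]@d
def wplane(c,u,v,pos,q,z):
    o,d=wray(c,u,v,pos,q); return (o+d*(z-o[2])/d[2])[:2]
E
python3 - <<'E'
from h import *
for n,box in (("scene",(230,170,430,245)),("side",(230,150,400,305))):
    c=np.load(f"pics/{n}0.npz"); im=c["frame"]
    x0,y0,x1,y1=box
    hsv=cv2.cvtColor(im,cv2.COLOR_RGB2HSV)
    dark=((hsv[...,2]<70)).astype(np.uint8)
    blue=((hsv[...,0]>100)&(hsv[...,0]<130)&(hsv[...,1]>100)).astype(np.uint8)
    for nm,m,z in (("dark",dark,.056),("blue",blue,.015)):
        mm=np.zeros_like(m);mm[y0:y1,x0:x1]=m[y0:y1,x0:x1]
        k,l,st,ce=cv2.connectedComponentsWithStats(mm)
        for i in range(1,k):
            if st[i,4]>40: 
                bx=st[i]; u,v=bx[0]+(bx[2]-1)/2,bx[1]+(bx[3]-1)/2
                print(n,nm,st[i],ce[i].round(1),plane(c,u,v,z).round(4))
    cr=cv2.resize(im[y0:y1,x0:x1],None,fx=4 if n=="scene" else 3.5,fy=4 if n=="scene" else 3.5,interpolation=cv2.INTER_CUBIC)
    cv2.imwrite(f"pics/{n}_crop.png",cr[:,:,::-1])
E
```

```text
scene dark [404 199   9   9  50] [408.  203.5] [0.5853 0.3269]
scene dark [349 203   9   7  49] [353.1 206.2] [0.5793 0.1155]
scene dark [363 222  10   8  45] [367.2 225.7] [0.6832 0.1497]
scene blue [273 178  18  14 117] [281.3 185.7] [ 0.3797 -0.1509]
scene blue [242 193  19  14 135] [251.3 200.6] [ 0.4585 -0.2764]
scene blue [270 195  27  21 303] [282.8 206.5] [ 0.5038 -0.1492]
side dark [230 174  26  33  63] [241.9 190.7] [0.8089 0.0415]
side dark [333 197  25   7  52] [345.5 201.2] [ 0.468  -0.0774]
side dark [256 223  11  14 125] [261.  229.6] [0.6607 0.1579]
side dark [289 227  11  14 132] [293.8 233.5] [0.5569 0.1238]
side dark [250 277  13  16 159] [255.8 284.9] [0.5685 0.3351]
side blue [363 166  19  15 132] [371.6 174.8] [ 0.4448 -0.2738]
side blue [332 179  29  25 360] [345.6 192.8] [ 0.495  -0.1491]
side blue [369 195  21  18 171] [379.  204.9] [ 0.3667 -0.1479]
```

View pics/scene_crop.png

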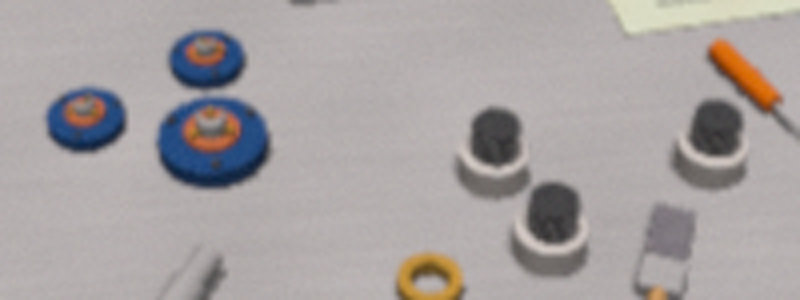

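Target cap is about (0.565, 0.12) and the fixture about (0.50, -0.149). I'll travel towards the cap, yawing half a turn on the way so the last joint ends near zero.

Request:
move_arm(commands=[[[0.42,0.72,0],[0,0,1],1],[[0.42,0.72,0],[0,0,1],1],[[0.42,0.72,0],[0,0,1],1],[[0.42,0.72,0],[0,0,1],1],[[0.42,0.72,0],[0,0,1],1]])

```text
clock: 0.65
tcp_pos: [0.2613, -0.4018, 0.25]
orientation: [-0.0, 0.874, 0.487, 0.0]
wrist_force: [0.3, -0.0, -0.0]
finger_gap: 0.0855
```

```bash
python3 -c "
from workcell import env
print({k:v for k,v in env.get_state().items() if k in('clock','joint_pos','tcp_pos','orientation','wrist_force')})"
```

```text
{'clock': 0.65, 'joint_pos': array([-1.16197126e+00,  1.28547138e-01, -1.90617834e-01,  1.25205894e+00,
        1.49754467e-04,  9.63334542e-01]), 'tcp_pos': array([ 0.26130049, -0.4017901 ,  0.25002369]), 'orientation': array([-2.05314395e-04,  8.73649325e-01,  4.86556065e-01,  9.57068578e-05]), 'wrist_force': array([ 0.33053596, -0.02608416, -0.04192126])}
```

Request:
move_arm(commands=[[[0.44,0.77,0],[0,0,1],1],[[0.44,0.77,0],[0,0,1],1],[[0.44,0.77,0],[0,0,1],1],[[0.44,0.77,0],[0,0,1],1],[[0.44,0.77,0],[0,0,1],1]])

```text
clock: 1.15
tcp_pos: [0.3493, -0.2477, 0.2502]
orientation: [-0.0, 0.655, 0.756, 0.0]
wrist_force: [0.3, 0.1, -0.7]
finger_gap: 0.0854
```

Request:
move_arm(commands=[[[0.44,0.77,0],[0,0,1],1],[[0.44,0.77,0],[0,0,1],1],[[0.44,0.77,0],[0,0,1],1],[[0.44,0.77,0],[0,0,1],1],[[0.44,0.77,0],[0,0,1],1]])

```text
clock: 1.65
tcp_pos: [0.4373, -0.0937, 0.2502]
orientation: [-0.0, 0.356, 0.934, 0.0]
wrist_force: [0.7, -0.4, 0.1]
finger_gap: 0.0853
```

```bash
python3 -c "
from workcell import env,eyes
import cv2,numpy as np
s=env.get_state()
c=eyes.read_camera('wrist');cv2.imwrite('pics/w1.png',c['frame'][:,:,::-1]);np.savez('pics/w1.npz',**c,pos=s['tcp_pos'],q=s['orientation'])
print({k:v for k,v in s.items() if k in('clock','joint_pos','tcp_pos','orientation')})"
```

```text
{'clock': 1.65, 'joint_pos': array([-3.90919300e-01,  6.62563707e-02, -2.60158100e-01,  1.24443385e+00,
        6.04468700e-05,  3.37705130e-01]), 'tcp_pos': array([ 0.43730723, -0.0936813 ,  0.25022083]), 'orientation': array([-2.51861214e-05,  3.56306734e-01,  9.34369043e-01,  3.09044238e-05])}
```

View pics/w1.png

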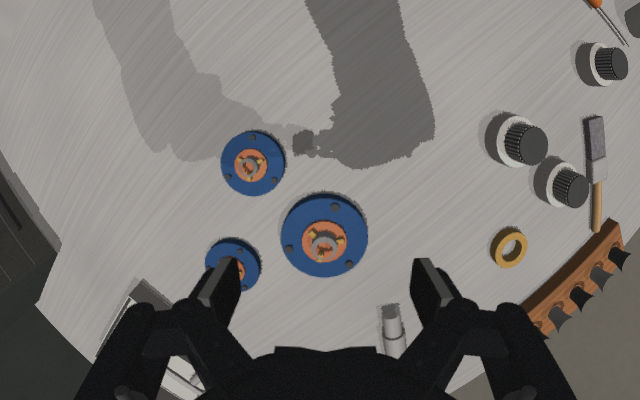

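The wrist view has the large fixture at (324,235) and the target cap at (522,142). I'll locate both by fitting their outlines after casting them onto planes at the right heights.

```bash
cat >> h.py <<'E'
def circ(P):
    P=np.array(P);A=np.c_[2*P,np.ones(len(P))];s=np.linalg.lstsq(A,(P**2).sum(1),rcond=None)[0]
    r=np.sqrt(s[2]+s[0]**2+s[1]**2); res=np.hypot(*(P-s[:2]).T)-r
    return s[:2],r,res.std()
def rcirc(P):
    P=np.array(P)
    for _ in range(8):
        c,r,e=circ(P); d=abs(np.hypot(*(P-c).T)-r); k=d<max(2*e,.0005)
        if k.all():break
        P=P[k]
    return c.round(4),round(r,4),round(e,5),len(P)
E
python3 - <<'E'
from h import *
c=np.load("pics/w1.npz");im=c["frame"];hsv=cv2.cvtColor(im,cv2.COLOR_RGB2HSV)
def comp(m,u,v):
    k,l,st,ce=cv2.connectedComponentsWithStats(m.astype(np.uint8)); i=l[v,u]; print(st[i]); return (l==i).astype(np.uint8)
def out(m,z,f=lambda p:True):
    cs=max(cv2.findContours(m,cv2.RETR_EXTERNAL,cv2.CHAIN_APPROX_NONE)[0],key=cv2.contourArea)[:,0]
    return [wplane(c,u,v,c["pos"],c["q"],z) for u,v in cs if f((u,v))]
h,s,v=hsv[...,0],hsv[...,1],hsv[...,2]
b=comp((h>100)&(h<130)&(s>110),324,265)
print("blue z.024",rcirc(out(b,.024)),"z0",rcirc(out(b,0)))
# spigot centre: grey comp
print(hsv[235,315:335:2],hsv[243,324])
print(hsv[142,500:550:4])
cv2.imwrite("pics/c1.png",cv2.resize(im[180:290,270:380],None,fx=5,fy=5,interpolation=cv2.INTER_CUBIC)[:,:,::-1])
E
```

```text
[ 282  194   86   83 3819]
blue z.024 (array([ 0.4952, -0.148 ]), np.float64(0.0545), np.float64(0.00135), 246) z0 (array([ 0.5032, -0.1553]), np.float64(0.0582), np.float64(0.00145), 246)
[[ 19 141 141]
 [ 19  55  65]
 [ 20  12  65]
 [ 10  12  65]
 [ 15   8  66]
 [  0   8  63]
 [ 30   8  62]
 [ 20  12  64]
 [ 20  12  65]
 [ 10  71  79]] [ 10 144 179]
[[ 15  18 167]
 [ 18  18  69]
 [  0   7  35]
 [  0   7  35]
 [  0   0  53]
 [ 30   4  57]
 [ 15   7  70]
 [ 15   8  68]
 [ 15   7  69]
 [ 45   7  69]
 [  0   4  69]
 [ 60   4  67]
 [ 12   8 158]]
```

View pics/c1.png

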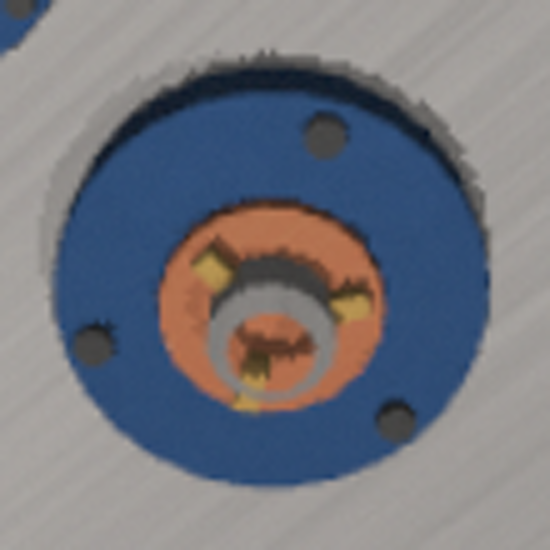

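Request:
move_arm(commands=[[[0.44,0.77,0],[0,0,1],1],[[0.44,0.77,0],[0,0,1],1],[[0.44,0.77,0],[0,0,1],1],[[0.44,0.77,0],[0,0,1],1],[[0,0,0],[0,0,1],1]])

```text
clock: 2.2
tcp_pos: [0.5087, 0.0311, 0.2498]
orientation: [0.0, 0.013, 1.0, 0.001]
wrist_force: [-0.6, -0.6, 0.4]
finger_gap: 0.0849
```

```bash
python3 -c "
from workcell import env,eyes
import cv2,numpy as np
s=env.get_state()
c=eyes.read_camera('wrist');cv2.imwrite('pics/w2.png',c['frame'][:,:,::-1]);np.savez('pics/w2.npz',**c,pos=s['tcp_pos'],q=s['orientation'])
print({k:v for k,v in s.items() if k in('clock','joint_pos','tcp_pos','orientation')})"
```

```text
{'clock': 2.2, 'joint_pos': array([-9.71924963e-02,  1.86484643e-01, -1.21553651e-01,  1.26250483e+00,
        1.17947184e-03, -7.08906291e-02]), 'tcp_pos': array([0.50874177, 0.03111042, 0.24983717]), 'orientation': array([1.75659772e-04, 1.31504775e-02, 9.99913347e-01, 5.77027099e-04])}
```

View pics/w2.png

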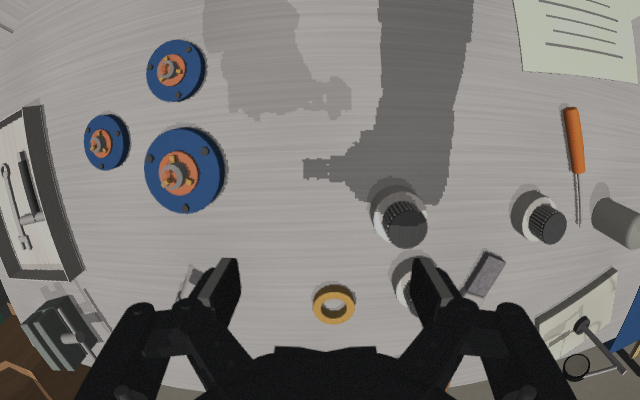

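The cap is at (405,226), and the fixture sits at the left of the picture. Both views put the fixture near (0.496, -0.148). Next I'll fit the cap and the copper ring.

```bash
cat > m.py <<'E'
from h import *
import sys
def measure(f,cap=None,fix=None):
    c=np.load(f);im=c["frame"];hsv=cv2.cvtColor(im,cv2.COLOR_RGB2HSV)
    h,s,v=hsv[...,0],hsv[...,1],hsv[...,2]
    def comp(m,p):
        k,l,st,ce=cv2.connectedComponentsWithStats(m.astype(np.uint8)); i=l[p[1],p[0]]; return (l==i).astype(np.uint8)
    def out(m,z):
        cs=max(cv2.findContours(m,cv2.RETR_EXTERNAL,cv2.CHAIN_APPROX_NONE)[0],key=cv2.contourArea)[:,0]
        return np.array([wplane(c,u,v,c["pos"],c["q"],z) for u,v in cs])
    o,_=wray(c,0,0,c["pos"],c["q"])
    if cap:
        m=comp((v<85)&(s<60),cap); P=out(m,.07); 
        # keep points on the far side from the camera (top edge): iterate
        ctr=P.mean(0); away=(ctr-o[:2])/np.linalg.norm(ctr-o[:2])
        far=P[(P-ctr)@away>np.percentile((P-ctr)@away,55)]
        print("grip top far half",rcirc(far),"all",rcirc(P),m.sum())
    if fix:
        m=comp((h<22)&(s>110)&(v>90),fix)
        k=cv2.morphologyEx(m,cv2.MORPH_CLOSE,np.ones((5,5)))
        print("copper z.03",rcirc(out(k,.030)))
        b=((h>100)&(h<130)&(s>110)&(v>75)).astype(np.uint8)
        k,l,st,ce=cv2.connectedComponentsWithStats(b)
        i=min(range(1,k),key=lambda i:np.hypot(*(ce[i]-fix)) if st[i,4]>500 else 1e9)
        print("blue top bright",rcirc(out((l==i).astype(np.uint8),.024)))
if __name__=="__main__":
    measure("pics/w1.npz",fix=(301+0,240)); measure("pics/w1.npz",fix=(324-18,235))
    measure("pics/w2.npz",cap=(405,230),fix=(180,160))
E
python3 m.py
python3 -c "
import cv2
im=cv2.imread('pics/w2.png');cv2.imwrite('pics/c2.png',cv2.resize(im[160:270,340:460],None,fx=5,fy=5))"
```

```text
copper z.03 (array([ 0.7956, -0.4473]), np.float64(0.8038), np.float64(0.07168), 1274)
blue top bright (array([ 0.4968, -0.1496]), np.float64(0.0534), np.float64(0.00038), 210)
copper z.03 (array([ 0.497 , -0.1499]), np.float64(0.0271), np.float64(0.00037), 108)
blue top bright (array([ 0.4968, -0.1496]), np.float64(0.0534), np.float64(0.00038), 210)
grip top far half (array([0.56  , 0.1198]), np.float64(0.0217), np.float64(0.00025), 49) all (array([0.5542, 0.1162]), np.float64(0.0257), np.float64(0.00245), 130) 1591
copper z.03 (array([ 0.497 , -0.1495]), np.float64(0.0268), np.float64(0.00071), 111)
blue top bright (array([ 0.4971, -0.1497]), np.float64(0.0534), np.float64(0.0004), 198)
```

View pics/c2.png

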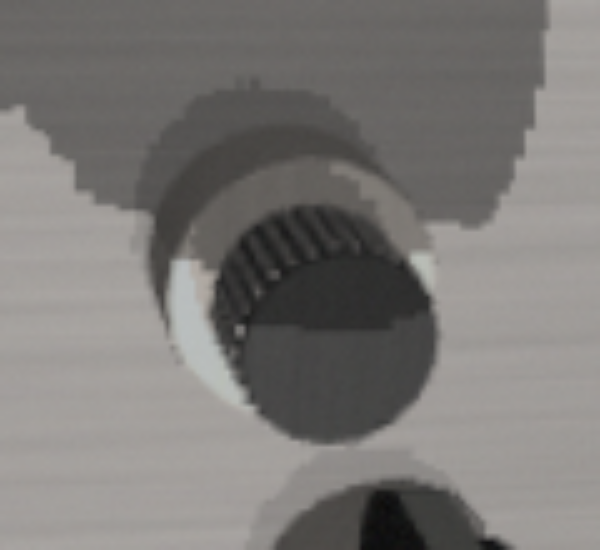

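Request:
move_arm(commands=[[[0.43,0.74,-0.2],[0,0,0.1],1],[[0.43,0.74,-0.6],[0,0,0.1],1],[[0.43,0.74,-0.6],[0,0,0],1],[[0,0,-0.6],[0,0,0],1],[[0,0,0],[0,0,0],1]])

```text
clock: 2.75
tcp_pos: [0.5564, 0.117, 0.1664]
orientation: [-0.004, 0.005, 1.0, -0.0]
wrist_force: [-0.0, -0.0, 0.2]
finger_gap: 0.0851
```

```bash
python3 -c "
from workcell import env,eyes
import cv2,numpy as np
s=env.get_state()
c=eyes.read_camera('wrist');cv2.imwrite('pics/w3.png',c['frame'][:,:,::-1]);np.savez('pics/w3.npz',**c,pos=s['tcp_pos'],q=s['orientation'])
print({k:v for k,v in s.items() if k in('clock','joint_pos','tcp_pos','orientation')})"
```

```text
{'clock': 2.75, 'joint_pos': array([ 6.61719430e-02,  3.44033012e-01, -1.19050377e-01,  1.11525691e+00,
       -1.13868061e-04,  7.58242504e-02]), 'tcp_pos': array([0.55639102, 0.11701469, 0.16644585]), 'orientation': array([-3.75843276e-03,  4.82588586e-03,  9.99981240e-01, -3.24368258e-04])}
```

View pics/w3.png

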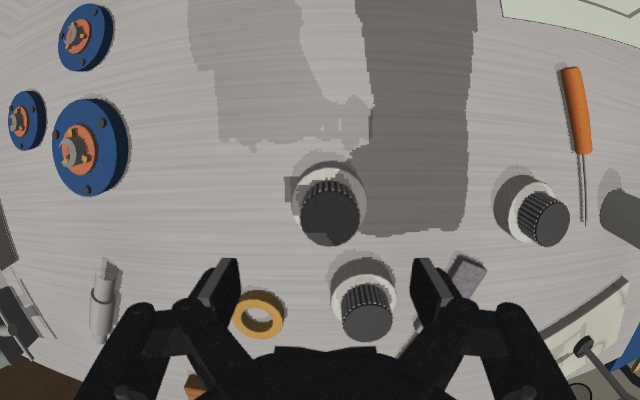

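The target cap's grip top is at (330,218), almost under the TCP. I'll measure it now.

```bash
python3 - <<'E'
from m import *
measure("pics/w3.npz",cap=(335,222),fix=(75,165))
c=np.load("pics/w3.npz");im=c["frame"]
cv2.imwrite("pics/c3.png",cv2.resize(im[150:260,270:390],None,fx=5,fy=5)[:,:,::-1])
E
```

```text
grip top far half (array([0.56  , 0.1204]), np.float64(0.0222), np.float64(0.00022), 73) all (array([0.5563, 0.1203]), np.float64(0.0245), np.float64(0.0015), 173) 3078
copper z.03 (array([ 0.4973, -0.1495]), np.float64(0.0263), np.float64(0.00161), 96)
blue top bright (array([ 0.4972, -0.15  ]), np.float64(0.0536), np.float64(0.0004), 209)
```

View pics/c3.png

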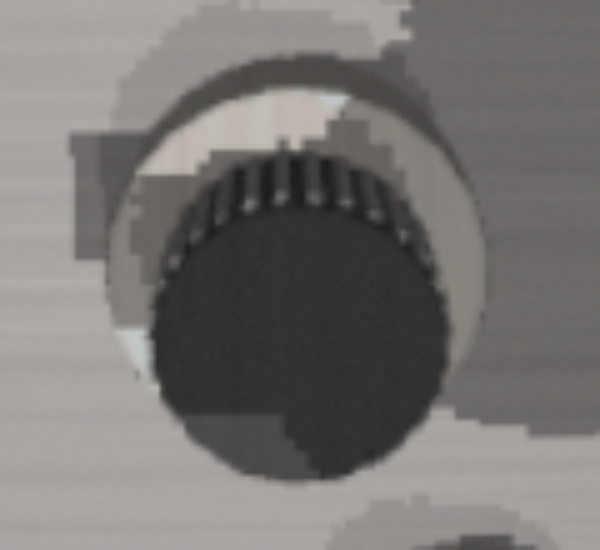

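Request:
move_arm(commands=[[[0.09,0.08,0],[0,0,0],1],[[0,0,0],[0,0,0],1]])

```text
clock: 3.0
tcp_pos: [0.5638, 0.1197, 0.1721]
orientation: [0.002, 0.005, 1.0, 0.0]
wrist_force: [-0.6, 0.3, 0.3]
finger_gap: 0.0852
```

Request:
move_arm(commands=[[[0,0,-0.7],[0,0,0],1],[[0,0,-0.7],[0,0,0],1],[[0,0,-0.7],[0,0,0],1],[[0,0,-0.4],[0,0,0],1],[[0,0,0],[0,0,0],1]])

```text
clock: 3.5
tcp_pos: [0.5614, 0.1194, 0.0692]
orientation: [-0.001, 0.005, 1.0, -0.0]
wrist_force: [-0.3, -0.6, -0.9]
finger_gap: 0.0857
```

Request:
move_arm(commands=[[[-0.04,0.03,-0.3],[0,0,0],1],[[0,0,0],[0,0,0],1]])

```text
clock: 3.7
tcp_pos: [0.5609, 0.1212, 0.0584]
orientation: [0.0, 0.004, 1.0, 0.0]
wrist_force: [-1.1, 0.1, 0.6]
finger_gap: 0.0855
```

Request:
move_arm(commands=[[[0,0,0],[0,0,0],-1],[[0,0,0],[0,0,0],-1],[[0,0,0],[0,0,0],-1],[[0,0,0],[0,0,0],-1],[[0,0,0],[0,0,0],-1]], newtons=60)

```text
clock: 4.2
tcp_pos: [0.5618, 0.1213, 0.0595]
orientation: [0.001, 0.004, 1.0, 0.0]
wrist_force: [-0.4, -0.1, 6.1]
finger_gap: 0.0446
```

Request:
move_arm(commands=[[[0,0,0.2],[0,0,0],-1],[[0,0,0.6],[0,0,0],-1],[[0,0,0.8],[0,0,0],-1],[[0,0,0.8],[0,0,0],-1],[[0,0,0.5],[0,0,0],-1]])

```text
clock: 4.7
tcp_pos: [0.5612, 0.1214, 0.1766]
orientation: [0.001, 0.004, 1.0, 0.0]
wrist_force: [0.9, 0.1, -3.1]
finger_gap: 0.0449
```

Request:
move_arm(commands=[[[0,0,0],[0,0,0],-1],[[0,0,0],[0,0,0],-1]])

```text
clock: 4.9
tcp_pos: [0.5606, 0.1213, 0.1737]
orientation: [-0.0, 0.004, 1.0, 0.0]
wrist_force: [-0.4, 0.1, -4.0]
finger_gap: 0.0444
```

```bash
python3 -c "
from workcell import env,eyes
import cv2,numpy as np
s=env.get_state()
c=eyes.read_camera('wrist');cv2.imwrite('pics/w4.png',c['frame'][:,:,::-1]);np.savez('pics/w4.npz',**c,pos=s['tcp_pos'],q=s['orientation'])
print({k:v for k,v in s.items() if k in('clock','joint_pos','tcp_pos','orientation','wrist_force','ft_torque')})"
```

```text
{'clock': 4.9, 'joint_pos': array([ 7.30784404e-02,  3.43491862e-01, -1.01331556e-01,  1.12663032e+00,
        1.01033156e-04,  8.13525235e-02]), 'tcp_pos': array([0.56055756, 0.12128033, 0.17369377]), 'orientation': array([-3.31624894e-04,  4.13704611e-03,  9.99991387e-01,  2.50099575e-05]), 'wrist_force': array([-0.42987091,  0.07852993, -4.04807445]), 'ft_torque': array([-0.01946178,  0.01838447,  0.00973253])}
```

View pics/w4.png

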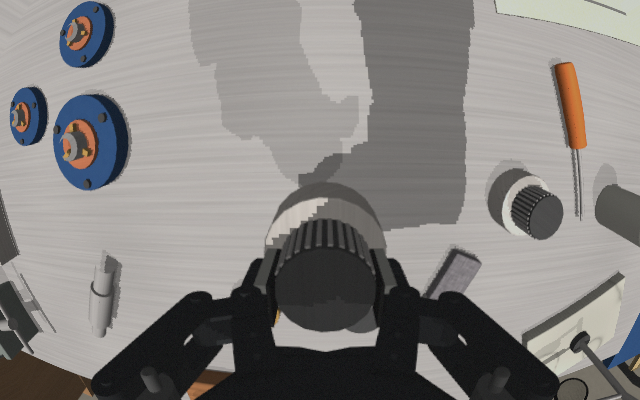

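The cap is held upright: its grip top is at (325,288) and its skirt top edge arcs from (265,240) to (385,240). The wrist reads about 4 N of weight. Now the in-hand offset.

```bash
python3 - <<'E'
from h import *
c=np.load("pics/w4.npz");im=c["frame"];pos=c["pos"];q=c["q"]
g=cv2.cvtColor(im,cv2.COLOR_RGB2GRAY)
cv2.imwrite("pics/c4.png",cv2.resize(im[170:350,230:420],None,fx=4,fy=3.3)[:,:,::-1])
for z0 in (.0575,.0595):
    zt=pos[2]-z0
    # skirt: wall/top boundary? use outer silhouette edges left/right ; print projections of predicted circles instead
    M=np.array(c["mount"]);K=c["mtx"]
    from scipy.spatial.transform import Rotation as Ro
    R=Ro.from_quat([q[1],q[2],q[3],q[0]]).as_matrix()
    def proj(p):
        t=R.T@(p-pos); t=M[:3,:3].T@(t-M[:3,3]); r=np.hypot(t[0],t[1]); th=np.arctan2(r,t[2])
        return K[0,2]+K[0,0]*th*t[0]/r, K[1,2]+K[0,0]*th*t[1]/r
    o=im.copy()[:,:,::-1].copy()
    for rr,zz in ((.023,.07),(.034,.034),(.034,0)):
        P=[proj(np.array([pos[0]+rr*np.cos(a),pos[1]+rr*np.sin(a),zt+zz])) for a in np.linspace(0,6.28,73)]
        P=np.array(P); print(z0,rr,zz,"u",P[:,0].min().round(1),P[:,0].max().round(1),"v",P[:,1].min().round(1),P[:,1].max().round(1))
E
```

```text
0.0575 0.023 0.07 u 273.1 377.8 v 251.1 336.0
0.0575 0.034 0.034 u 263.0 387.8 v 198.8 309.0
0.0575 0.034 0 u 272.6 378.0 v 182.3 279.1
0.0595 0.023 0.07 u 273.7 377.2 v 248.9 333.2
0.0595 0.034 0.034 u 263.6 387.1 v 197.6 307.0
0.0595 0.034 0 u 273.1 377.5 v 181.5 277.6
```

View pics/c4.png

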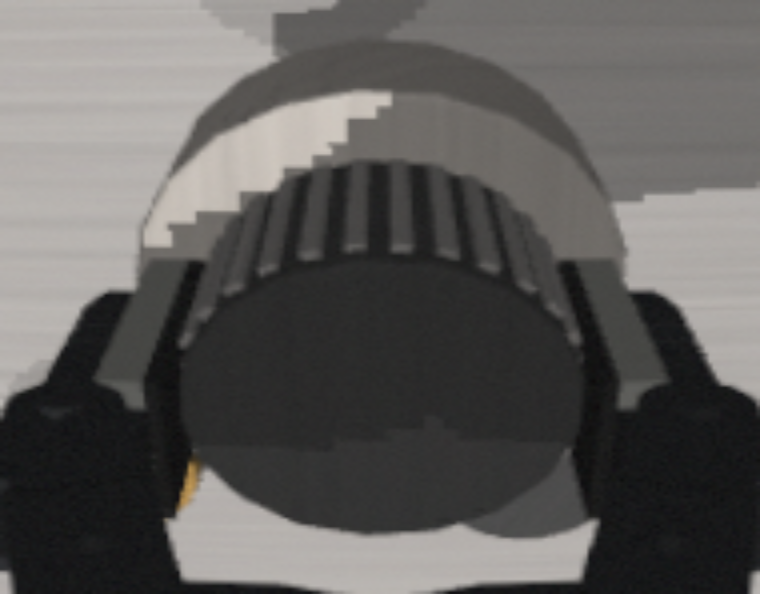

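Cap centre is within 0.5 mm of the TCP (x about -0.4 mm), and the TCP is about 60 mm above the rim. Now carrying it to above the fixture.

Request:
move_arm(commands=[[[-0.17,-0.74,0],[0,0,0],-1],[[-0.17,-0.74,0],[0,0,0],-1],[[-0.17,-0.74,0],[0,0,0],-1],[[-0.17,-0.74,0],[0,0,0],-1],[[-0.17,-0.74,0],[0,0,0],-1]])

```text
clock: 5.45
tcp_pos: [0.5252, -0.0275, 0.1721]
orientation: [-0.002, 0.004, 1.0, 0.0]
wrist_force: [-0.5, 0.0, -2.9]
finger_gap: 0.0447
```

Request:
move_arm(commands=[[[-0.17,-0.74,0],[0,0,0],-1],[[-0.17,-0.74,0],[0,0,0],-1],[[-0.17,-0.74,0],[0,0,0],-1],[[-0.17,-0.74,0],[0,0,0],-1],[[0,0,0],[0,0,0],-1]])

```text
clock: 5.95
tcp_pos: [0.4981, -0.1478, 0.1722]
orientation: [-0.002, 0.006, 1.0, 0.0]
wrist_force: [0.4, 1.9, -4.1]
finger_gap: 0.0443
```

Request:
move_arm(commands=[[[0,0,0],[0,0,0],-1],[[0,0,0],[0,0,0],-1]])

```text
clock: 6.15
tcp_pos: [0.4991, -0.1442, 0.1731]
orientation: [-0.001, 0.004, 1.0, 0.001]
wrist_force: [-0.1, 0.0, -3.4]
finger_gap: 0.0441
```

Request:
move_arm(commands=[[[-0.03,-0.14,0],[0,0,0],-1],[[0,0,-0.5],[0,0,0],-1],[[0,0,-0.3],[0,0,0],-1],[[0,0,0],[0,0,0],-1],[[0,0,0],[0,0,0],-1]])

```text
clock: 6.65
tcp_pos: [0.4983, -0.1503, 0.1421]
orientation: [-0.001, 0.004, 1.0, 0.0]
wrist_force: [-0.1, 0.2, -3.3]
finger_gap: 0.0443
```

```bash
cat > look.py <<'E'
import sys
from workcell import env,eyes
import cv2,numpy as np
for t in sys.argv[1:]:
    n,f=t.split(':')
    s=env.get_state(); c=eyes.read_camera(n);cv2.imwrite(f'pics/{f}.png',c['frame'][:,:,::-1]);np.savez(f'pics/{f}.npz',**c,pos=s['tcp_pos'],q=s['orientation'])
s=env.get_state()
print({k:np.round(v,4).tolist() for k,v in s.items() if k not in('qvel','tau')})
E
python3 look.py wrist:w5 scene:s5 side:d5
python3 -c "
import cv2,numpy as np
a=cv2.imread('pics/s5.png')[150:240,230:340];b=cv2.imread('pics/d5.png')[130:230,290:410]
cv2.imwrite('pics/c5.png',np.hstack([cv2.resize(a,(400,330),interpolation=2),cv2.resize(b,(396,330),interpolation=2)]))"
```

```text
{'clock': 6.8, 'joint_pos': [-0.4476, 0.2679, -0.2868, 1.0148, 0.0001, -0.4396], 'tcp_pos': [0.4991, -0.1508, 0.1431], 'orientation': [0.0006, 0.004, 1.0, -0.0002], 'wrist_force': [1.0928, 0.2235, -3.3137], 'ft_torque': [-0.0133, -0.0456, 0.0024], 'finger_gap': 0.0446}
```

View pics/w5.png

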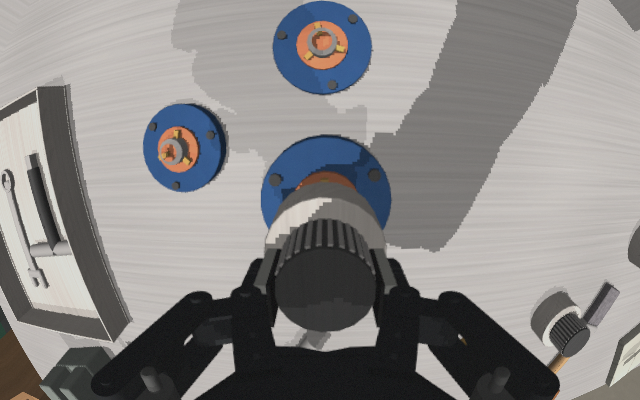

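View pics/c5.png

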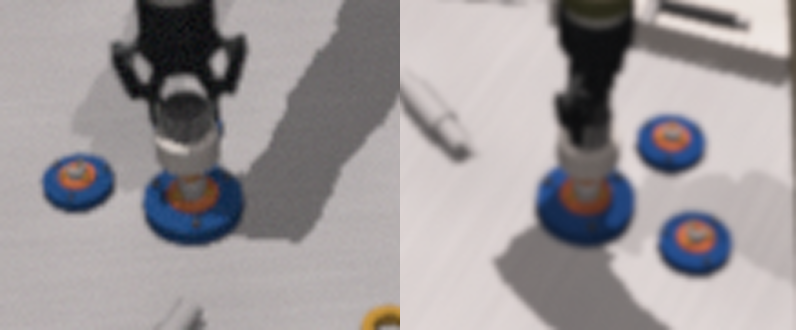

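The cap hangs over the spigot in both side views. I'll fit the visible blue arc once more in this wrist picture.

```bash
python3 - <<'E'
from h import *
c=np.load("pics/w5.npz");im=c["frame"];hsv=cv2.cvtColor(im,cv2.COLOR_RGB2HSV)
h,s,v=[hsv[...,i] for i in range(3)]
m=((h>100)&(h<130)&(s>110)&(v>30)).astype(np.uint8)
k,l,st,ce=cv2.connectedComponentsWithStats(m); i=l[160,325]; print(st[i])
cs=max(cv2.findContours((l==i).astype(np.uint8),cv2.RETR_EXTERNAL,cv2.CHAIN_APPROX_NONE)[0],key=cv2.contourArea)[:,0]
P=np.array([wplane(c,u,w,c["pos"],c["q"],.024) for u,w in cs])
k=np.abs(np.hypot(*(P-[.4972,-.1498]).T)-.0545)<.006
print(rcirc(P[k])); 
# only sides + front; fixed radius .0537 least squares
from scipy.optimize import least_squares
Q=P[k]; print(least_squares(lambda x:np.hypot(*(Q-x).T)-.0540,[.497,-.15],loss='soft_l1',f_scale=.0005).x, c["pos"])
E
```

```text
[ 261  136  130   93 5287]
(array([ 0.4958, -0.1501]), np.float64(0.0535), np.float64(0.00041), 227)
[ 0.49627237 -0.15007761] [ 0.4982949  -0.15027395  0.14210005]
```

Request:
move_arm(commands=[[[-0.03,0,0],[0,0,0],-1],[[0,0,-0.3],[0,0,0],-1],[[0,0,-0.3],[0,0,0],-1],[[0,0,0],[0,0,0],-1],[[0,0,0],[0,0,0],-1]])

```text
clock: 7.3
tcp_pos: [0.4966, -0.1504, 0.1174]
orientation: [-0.001, 0.004, 1.0, 0.0]
wrist_force: [0.5, 0.1, -2.8]
finger_gap: 0.0446
```

Request:
move_arm(commands=[[[0,0,-0.15],[0,0,0],-1],[[0,0,-0.15],[0,0,0],-1],[[0,0,0],[0,0,0],-1]])

```text
clock: 7.6
tcp_pos: [0.4967, -0.1505, 0.1053]
orientation: [-0.001, 0.004, 1.0, 0.0]
wrist_force: [0.6, -0.6, -3.7]
finger_gap: 0.0444
```

Request:
move_arm(commands=[[[0.01,0.01,-0.1],[0,0,0],-1],[[0,0,-0.1],[0,0,0],-1],[[0,0,0],[0,0,0],-1]])

```text
clock: 7.9
tcp_pos: [0.4974, -0.1502, 0.0977]
orientation: [-0.0, 0.004, 1.0, 0.0]
wrist_force: [-0.2, -0.3, -2.8]
finger_gap: 0.0446
```

Request:
move_arm(commands=[[[0,0,-0.05],[0,0,0],-1],[[0,0,-0.05],[0,0,0],-1],[[0,0,0],[0,0,0],-1]])

```text
clock: 8.2
tcp_pos: [0.498, -0.1503, 0.0973]
orientation: [0.001, 0.004, 1.0, -0.0]
wrist_force: [-6.0, 1.9, 18.4]
finger_gap: 0.0447
```

The cap touches the pins at TCP z = 0.097, pushing about 22 N. I'll ease off to about 8 N and start turning.

Request:
move_arm(commands=[[[0,0,0.06],[0,0,0],-1],[[0,0,0],[0,0,0],-1],[[0,0,0],[0,0,0],-1]])

```text
clock: 8.5
tcp_pos: [0.4983, -0.1506, 0.0974]
orientation: [0.001, 0.004, 1.0, -0.0]
wrist_force: [-1.2, 0.6, 4.0]
finger_gap: 0.0444
```

Request:
move_arm(commands=[[[0,0,0],[0,0,-0.4],-1],[[0,0,0],[0,0,-0.4],-1],[[0,0,0],[0,0,-0.4],-1]])

```text
clock: 8.8
tcp_pos: [0.4986, -0.1508, 0.0974]
orientation: [0.001, 0.089, 0.996, -0.0]
wrist_force: [0.0, 0.3, 5.0]
finger_gap: 0.0441
```

Request:
move_arm(commands=[[[0,0,0],[0,0,-0.4],-1],[[0,0,0],[0,0,-0.4],-1],[[0,0,0],[0,0,-0.4],-1],[[0,0,0],[0,0,-0.4],-1]])

```text
clock: 9.2
tcp_pos: [0.4987, -0.1509, 0.0974]
orientation: [0.001, 0.199, 0.98, -0.0]
wrist_force: [0.2, 0.3, 4.8]
finger_gap: 0.0444
```

Request:
move_arm(commands=[[[0,0,0],[0,0,-0.4],-1],[[0,0,0],[0,0,-0.4],-1],[[0,0,0],[0,0,-0.4],-1],[[0,0,0],[0,0,-0.4],-1]])

```text
clock: 9.6
tcp_pos: [0.4987, -0.1509, 0.0974]
orientation: [0.001, 0.307, 0.952, -0.0]
wrist_force: [0.5, -0.4, 4.7]
finger_gap: 0.0445
```

Request:
move_arm(commands=[[[0,0,0],[0,0,-0.4],-1],[[0,0,0],[0,0,-0.4],-1],[[0,0,0],[0,0,-0.4],-1],[[0,0,0],[0,0,-0.4],-1]])

```text
clock: 10.0
tcp_pos: [0.4987, -0.1509, 0.0974]
orientation: [0.001, 0.412, 0.911, -0.0]
wrist_force: [-0.7, -0.0, 3.9]
finger_gap: 0.0446
```

Request:
move_arm(commands=[[[0,0,0],[0,0,-0.4],-1],[[0,0,0],[0,0,-0.4],-1],[[0,0,0],[0,0,-0.4],-1],[[0,0,0],[0,0,-0.4],-1]])

```text
clock: 10.4
tcp_pos: [0.4987, -0.1509, 0.0974]
orientation: [0.001, 0.511, 0.86, -0.0]
wrist_force: [-0.5, 0.0, 3.9]
finger_gap: 0.0441
```

```bash
python3 look.py wrist:w6
```

```text
{'clock': 10.45, 'joint_pos': [-0.448, 0.3075, -0.3556, 0.9055, -0.0002, 0.6259], 'tcp_pos': [0.4986, -0.1509, 0.0974], 'orientation': [0.0011, 0.5115, 0.8593, -0.0], 'wrist_force': [0.1975, -0.9475, 4.7099], 'ft_torque': [-0.0801, 0.0219, -0.0783], 'finger_gap': 0.0448}
```

View pics/w6.png

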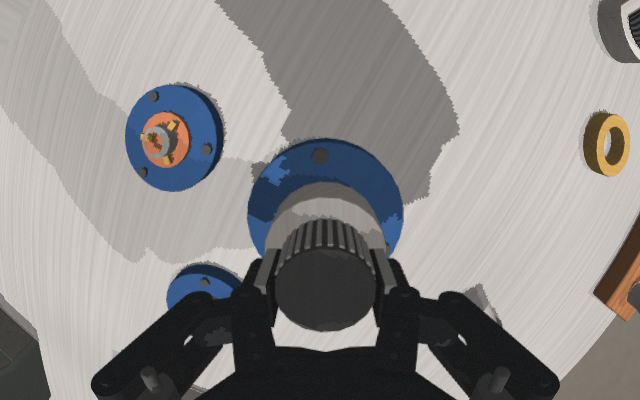

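The cap is still square in the fingers, with its top at (325,288), and sits centred on the base. No drop yet after about 1.07 rad, so I keep turning.

Request:
move_arm(commands=[[[0,0,0],[0,0,-0.4],-1],[[0,0,0],[0,0,-0.4],-1],[[0,0,0],[0,0,-0.4],-1],[[0,0,0],[0,0,-0.4],-1]])

```text
clock: 10.85
tcp_pos: [0.4986, -0.1509, 0.0974]
orientation: [0.001, 0.603, 0.798, 0.0]
wrist_force: [-0.3, -0.2, 3.9]
finger_gap: 0.0445
```

Request:
move_arm(commands=[[[0,0,0],[0,0,-0.4],-1],[[0,0,0],[0,0,-0.4],-1],[[0,0,0],[0,0,-0.4],-1],[[0,0,0],[0,0,-0.4],-1]])

```text
clock: 11.25
tcp_pos: [0.498, -0.1511, 0.0969]
orientation: [0.001, 0.688, 0.726, -0.0]
wrist_force: [-0.1, -0.6, -3.6]
finger_gap: 0.0448
```

Request:
move_arm(commands=[[[0,0,0],[0,0,-0.4],-1],[[0,0,0],[0,0,-0.4],-1],[[0,0,0],[0,0,-0.4],-1],[[0,0,0],[0,0,-0.4],-1]])

```text
clock: 11.65
tcp_pos: [0.4981, -0.1502, 0.0965]
orientation: [0.0, 0.764, 0.645, 0.0]
wrist_force: [-0.8, 0.2, 6.4]
finger_gap: 0.0441
```

The push vanished around yaw 1.62, so a keyway began to drop, and my next call overran it. Checking the torque, then turning back.

```bash
python3 look.py wrist:w7
```

```text
{'clock': 11.7, 'joint_pos': [-0.4477, 0.308, -0.3563, 0.9057, 0.0, 1.2953], 'tcp_pos': [0.4982, -0.1505, 0.0969], 'orientation': [0.0004, 0.7653, 0.6437, 0.0002], 'wrist_force': [-1.2449, -0.3446, 6.4124], 'ft_torque': [0.1141, 0.2503, -0.0976], 'finger_gap': 0.0444}
```

View pics/w7.png

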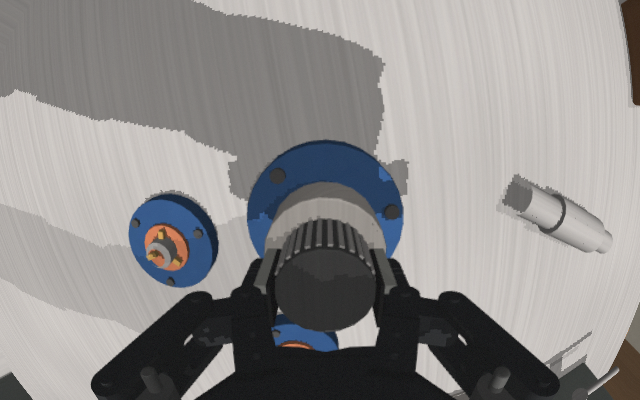

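The picture is unchanged: cap square in the fingers, fixture rim around it at (325,215). It's resting on the pins again, so I'm turning back slowly.

Request:
move_arm(commands=[[[0,0,0],[0,0,0.4],-1],[[0,0,0],[0,0,0.4],-1],[[0,0,0],[0,0,0],-1]])

```text
clock: 12.0
tcp_pos: [0.4987, -0.1508, 0.097]
orientation: [0.001, 0.727, 0.687, 0.0]
wrist_force: [2.2, -0.6, 0.3]
finger_gap: 0.0445
```

Request:
move_arm(commands=[[[0,0,0],[0,0,0.4],-1],[[0,0,0],[0,0,0],-1]])

```text
clock: 12.2
tcp_pos: [0.497, -0.15, 0.0959]
orientation: [-0.001, 0.708, 0.706, -0.0]
wrist_force: [0.4, -0.1, -3.1]
finger_gap: 0.0443
```

It's free again at yaw 1.57. Pushing down.

Request:
move_arm(commands=[[[0,0,-0.06],[0,0,0],-1],[[0,0,-0.06],[0,0,0],-1],[[0,0,0],[0,0,0],-1]])

```text
clock: 12.5
tcp_pos: [0.4971, -0.15, 0.0911]
orientation: [-0.001, 0.708, 0.706, -0.0]
wrist_force: [-0.9, -0.7, -3.5]
finger_gap: 0.0448
```

Request:
move_arm(commands=[[[0,0,-0.06],[0,0,0],-1],[[0,0,-0.06],[0,0,0],-1],[[0,0,0],[0,0,0],-1]])

```text
clock: 12.8
tcp_pos: [0.4977, -0.1503, 0.0874]
orientation: [0.0, 0.708, 0.707, 0.0]
wrist_force: [-2.2, 1.2, 3.6]
finger_gap: 0.0448
```

Request:
move_arm(commands=[[[0,0,-0.06],[0,0,0],-1],[[0,0,-0.04],[0,0,0],-1],[[0,0,0],[0,0,0],-1]])

```text
clock: 13.1
tcp_pos: [0.4978, -0.1504, 0.0836]
orientation: [0.0, 0.708, 0.707, 0.0]
wrist_force: [-2.9, 1.0, 7.0]
finger_gap: 0.0441
```

Request:
move_arm(commands=[[[0,0,-0.05],[0,0,0],-1],[[0,0,-0.03],[0,0,0],-1],[[0,0,0],[0,0,0],-1],[[0,0,0],[0,0,0],-1]])

```text
clock: 13.5
tcp_pos: [0.4978, -0.1503, 0.0833]
orientation: [0.001, 0.708, 0.707, 0.0]
wrist_force: [-9.5, 5.1, 28.7]
finger_gap: 0.0445
```

```bash
python3 look.py wrist:w8 scene:s8 side:d8
python3 -c "
import cv2,numpy as np
a=cv2.imread('pics/s8.png')[150:240,230:340];b=cv2.imread('pics/d8.png')[130:230,290:410]
cv2.imwrite('pics/c8.png',np.hstack([cv2.resize(a,(400,330),interpolation=2),cv2.resize(b,(396,330),interpolation=2)]))"
```

```text
{'clock': 13.65, 'joint_pos': [-0.4476, 0.3203, -0.3768, 0.8715, -0.0004, 1.1245], 'tcp_pos': [0.4978, -0.1504, 0.0834], 'orientation': [0.0011, 0.7076, 0.7067, 0.0002], 'wrist_force': [-9.9177, 4.7392, 29.5284], 'ft_torque': [0.8735, 2.3336, -0.0253], 'finger_gap': 0.0443}
```

View pics/w8.png

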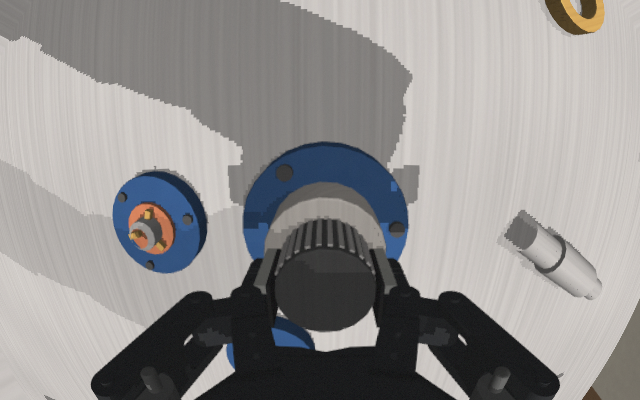

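View pics/c8.png

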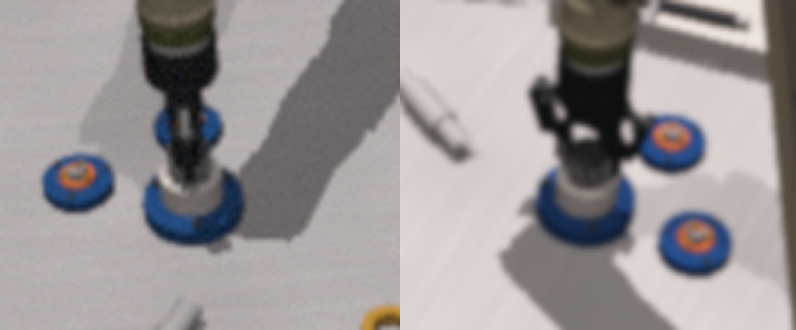

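It's flush: a hard stop at TCP z 0.0834, 14.0 mm below the pin-rest height, with no copper showing. I'll relax the push a little to stay well clear of the limits.

Request:
move_arm(commands=[[[0,0,0.03],[0,0,0],-1],[[0,0,0],[0,0,0],-1],[[0,0,0],[0,0,0],-1],[[0,0,0],[0,0,0],-1],[[0,0,0],[0,0,0],-1]])

```text
clock: 14.15
tcp_pos: [0.4978, -0.1504, 0.0834]
orientation: [0.001, 0.708, 0.707, 0.0]
wrist_force: [-7.1, 3.0, 19.3]
finger_gap: 0.0444
```

```bash
python3 look.py scene:s9 ; python3 look.py side:d9
```

```text
{'clock': 14.2, 'joint_pos': [-0.4477, 0.3207, -0.3761, 0.8724, -0.0002, 1.1245], 'tcp_pos': [0.4978, -0.1504, 0.0834], 'orientation': [0.0008, 0.7076, 0.7066, 0.0002], 'wrist_force': [-7.0147, 3.3661, 18.8878], 'ft_torque': [0.6605, 1.6239, -0.0637], 'finger_gap': 0.0446}
{'clock': 14.25, 'joint_pos': [-0.4477, 0.3207, -0.3761, 0.8724, -0.0002, 1.1244], 'tcp_pos': [0.4978, -0.1504, 0.0834], 'orientation': [0.0008, 0.7076, 0.7067, 0.0002], 'wrist_force': [-6.7265, 3.6612, 20.0325], 'ft_torque': [0.6555, 1.5945, -0.0288], 'finger_gap': 0.0446}
```

Steady at the stop, pushing about 22 N against the 10.5 N spring. Handing in.

```bash
python3 -c "
from workcell import env,job
print(job.hand_in()); s=env.get_state(); print(s['clock'],s['tcp_pos'],s['wrist_force'],s['finger_gap'])"
```

```text
the job is handed in; nothing more can be done
None
the job is handed in; nothing more can be done
```

The cap is home on the largest blue fixture with its keyways over the pins. I handed in at 14.25 s with the gripper still holding it down. No verdict was reported.

- **What I did:** I gripped the cap nearest the base by its knurled part and set it over the spigot, where it rested on the pins at TCP z 0.0974. I then turned it under about 8 N of push. The keyways let go after about 1.5 rad. I overran that point by about 0.2 rad, turned back until the push vanished again, and pressed down to a hard stop.
- **Height:** The stop was at TCP z 0.0834, which is 14.0 mm below the pin-rest height and matches the full drop. The scene and side pictures show the skirt flush on the blue base with no copper showing.
- **Hold:** The gripper was set to 60 N, and the opening stayed at about 44.5 mm on the grip. The wrist force read about +20 N in z, which is about 22 N of push counting the cap's weight, against the 10.5 N spring. The TCP stayed within 0.1 mm between the last readings, and the tool's tilt was under 0.01 rad.
- **Loose ends:** About 7.5 N of sideways force remained at the stop. The TCP ended about 1 mm from the fixture centre I measured by camera, which is within the bore clearance. I did not measure the bystanders, but the arm kept clear of them.

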